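# Turn the card reader over and probe its contacts

## Robot

A 6-joint arm with a two-finger parallel gripper is mounted at the origin on the work surface. World frame = base frame: x ahead of the robot, y to its left, z up, the work surface at z = 0. Lengths are in m, angles in rad, forces in N, time in s.
With the tool pointing down it reaches from about 0.35 to 0.8 m from the base axis. Payload 7.3 kg.
Tool frame: the origin (TCP) lies at the very end of the fingers, on their centre line; the grasp point (between the pads) lies 19 mm behind it; z points along the fingers, y is the line along which they close (so a half turn about z gives the same grasp; the last joint's range is limited). The gripper opens to 85 mm and grips with 20 to 120 N. Pads are 22 mm wide; open, the fingers measure 114 mm over their backs; the gripper's body (76 mm by 85 mm) begins 54 mm behind the grasp point. The pads swing forward as they close: fully open they stand 13 mm farther back than shut.
Start: joints at [-0.146, 0.342, 1.524, -0, 1.275, -0.146], TCP at [0.525, 0, 0.231] pointing down, gripper open.
Joint ranges: [-2.53, 2.53], [-0.77, 2.02], [0.04, 2.7], [-1, 4.14], [0.28, 2.66], [-3.11, 3.11]. Speed limits (rad/s): [2.57, 2.57, 3.14, 3.14, 3.14, 3.14].

## Interface

Orientations are given as a unit quaternion [x, y, z, w].
In Python, from station import r gives the robot as it stands. The module is installed in compiled form; this text tells all that it offers.
- The arm moves only by the tool jog_arm, never from a script. Its argument "moves" is a list that holds one entry, the list of rows, each a list of 5 numbers: the opening, from -1 (shut) to 1 (fully open), then the shift along the tool's x, y, z in units of 500 mm (1.0 is 500 mm), then the turn about the tool's z in units of 360 degrees (1.0 is 360 degrees). In form: [[[gripper, tx, ty, tz, twist], ...]]. A call has 1 to 8 rows; each row shifts and turns the commanded pose from where the row before left it, along the tool's axes as they then stand; what a row does not reach is not made up. A row lasts 1/8 s, in which the tool goes at most 62.5 mm and 10.7 degrees, less where a joint would pass 70% of its speed; a pose out of reach is approached as far as the arm can. A call with a number of a shift or a turn outside -1 to 1 is refused whole. A call with a gripper value outside its range is refused whole. The fingers move at their own pace and stop on an object; "newtons" is the grip in N (left out, the last holds). Time passes only in rows, so rows that do not move let the fingers close. It gives the time, the measured TCP pose, the force, the opening and the grip force at its end, in the units of the state.
- r.state(): the state, without advancing time (a new reading comes with each control period).
- r.get_image(name): name is "scene" or "side" or "wrist"; returns the picture (384x512x3 uint8, red, green, blue); there is no depth.
- r.camera_params(name): a dict with "fx", "fy", "cx", "cy" (pixels), "dist_coeffs" ([k1, k2, p1, p2, k3] as OpenCV has them; the pictures are not rectified), "extrinsics" (4x4, takes a point from camera to world coordinates). Camera axes: x right, y down, z forward; pixel columns grow to the right and rows downward; lengths in m; the calibration is good to about 2 mm. A picture is of the moment at which its call begins: read the wrist's pose just before it. camera_params takes no time and is no camera call; for the wrist camera it gives the pose at the moment of the call.
- r.hand_in(): hands the job in; it is judged then, once.
Trained networks look in the newest picture that a camera, given by its name, has taken for a name from the list of things; names that differ only in an ending like _2 or _b are one class to them, and where a whole thing is asked for, a point or a joint stands for the part that bears it (a point fixed in the world has none). Each returns a list of dicts, best first, with "score" (0 to 1); they miss things now and then, are a little off and sometimes report something else, mostly with a low value. They report only what shows in the picture. A call takes as long as a camera call. They do not tell look-alikes from the thing itself.
- r.silhouettes(camera, query): "pixels" (384x512 bool, what is visible of it) and "bbox" ([left, top, width, height] in pixels, round what is visible of it).
The state is a dict: "t": time; "joint_positions": joint angles; "qd": joint speeds; "joint_efforts": joint torques, N m; "tool_pos": TCP position; "tcp_rot": TCP orientation; "force": force on the tool from outside, world axes, zero at the start; "moment": the same for the moment, N m; "width": finger opening in m; "gripper_force": force on a finger pad.
Only numpy, scipy, OpenCV 4.12 (cv2) and the standard library are available. Lean on these libraries where they do the work, as an engineer would, in place of code of your own. Each camera call takes 0.05 s, during which the arm holds its last target. There are 200 camera calls.

## Task

The metal card reader lies upside down in the drawer with its rubber feet in the air: turn it over and lay it flat on its feet in the middle of the cork mat (the empty wide slot of the black stand can hold it upright while you change your grip). Then take the probe pen and touch its metal tip on the reader's round contact first and after that on its square contact, and lay the pen back in its rest. Leave everything else where it is.

Things in the scene. Friction and masses are not known exactly. Their poses are not given: they have to be found in the camera images.
- reader: Silver metal card reader, flat box 52 mm (x) x 110 mm (y) x 22 mm thick, plus four 3 mm rubber feet under one face; 130 to 250 g, loose. Origin: centre of its contact face (the one without feet). z points from there through the body to the feet (soles at z = 25 mm). Starts contact face down on the liner, z up, left or right in the drawer, the mat on the other side. Turned over, its z points down.
- round_contact (a point): Centre of the flush round brass contact (16 mm across) on the reader's contact face, 30 mm from the origin along the reader's +y.
- square_contact (a point): Centre of the flush square brass contact (16 mm wide) on the reader's contact face, 30 mm from the origin along the reader's -y.
- mat: Flat cork mat, 110 mm (its x) by 160 mm (its y), 4 mm thick, fixed on the drawer's liner. Origin: centre of its underside; z up, its top is 4 mm higher. The wooden drawer round it all is fixed: its inner sides are at x = 330 and 810 mm and y = +-470 mm from the robot base, its walls rise 34 to 40 mm above the liner.
- stand: Black slotted stand, 80 (x) x 180 (y) x 36 mm high, fixed on the liner. Origin: centre of its underside, z up. Slots run through along x, their floor 6 mm above the origin: an empty one 31 mm wide at y = 0 takes the reader standing on end; swivel drive at y = +48 mm, red stick at -42, white drive at -72 (tops up to 73 mm above the origin); an empty 10 mm slot at +74.
- rest: White plastic pen rest, base 56 (x) x 100 (y) x 6 mm, fixed on the liner. Origin: centre of its underside, z up. Two cradle posts, 10 mm thick, at y = +40 and -40 mm hold the pen along y: cradle floor 30 mm above the origin, cheeks 22 mm apart inside, about 38 mm outside, up to 43 mm high.
- probe: Black probe pen of 40 g, square barrel 14 mm by 14 mm and 110 mm long (y from -55 to +55 mm), then a black cone and a thin steel tip. Origin: middle of the barrel, on its axis; y points to the tip. Loose; it starts in the rest, above the rest's origin with its axis 37 mm higher and y along the rest's y.
- probe_tip (a point): End of the probe pen's steel tip (4 mm thick, round), 86 mm from the pen's origin along its +y.
- swivel_drive: Bystander, loose, stands upright in the stand. Brushed aluminium swivel flash drive 24 x 12 x 60 mm. Origin: centre of its lower end, z up.
- red_stick: Bystander, loose, stands upright in the stand. Red rubber-cased stick 24 x 15 x 67 mm. Origin: centre of its lower end, z up.
- white_drive: Bystander, loose, stands upright in the stand. Drive with a white ceramic cap, 22 x 13 x 64 mm. Origin: centre of its lower end, z up.
- dongle: Bystander, loose. Green plastic adapter dongle 24 x 64 x 13 mm, lies beside the reader's long side. Origin: underside, 8 mm from its middle; y points to its plug.
- power_bank: Bystander, loose. White power bank 46 x 95 x 16 mm, lies beside the mat's long side. Origin: centre of its underside.
- stapler: Bystander, loose. Black stapler 34 mm (its x) by 140 mm (its y), 50 mm high, at the drawer's far edge. Origin: centre of its underside.
- tape_roll: Bystander, loose. Clear ring of tape, 70 mm across, 19 mm high, lying flat at the drawer's far edge. Origin: centre of its underside.
- eraser: Bystander, loose. White eraser in a sleeve, 22 x 60 x 14 mm, behind the stand. Origin: centre of its underside.
Mind the look-alikes: they are no part of the job. What is meant by the probe is not orange, and is the smaller of those in its own colour.

How it is judged:
On the way, in this order (a step that is already met when the one before it is completed fails the run):
1. the reader lies on its feet on the mat, contact face up, let go (angle between reader's own z axis and vertical above 3.02 rad and horizontal distance between reader and mat below 0.035 m and z of reader in the frame of mat below 0.034 m and contact force between the fingers and reader below 0.05 N and linear speed of reader below 0.03 m/s), for 0.2 s.
2. the probe's tip touches the round contact (angle between reader's own z axis and vertical above 3.02 rad and horizontal distance between reader and mat below 0.035 m and z of reader in the frame of mat below 0.034 m and distance between probe_tip and round_contact below 0.009 m and contact force between probe and reader above 0.3 N), for 0.15 s.
3. the probe's tip touches the square contact (angle between reader's own z axis and vertical above 3.02 rad and horizontal distance between reader and mat below 0.035 m and z of reader in the frame of mat below 0.034 m and distance between probe_tip and square_contact below 0.009 m and contact force between probe and reader above 0.3 N), for 0.15 s.
At the end, for the whole second after the job is handed in: The reader rests on its feet, contact face up (level within 0.12 rad), its centre within 35 mm of the mat's centre, any yaw; the pen rests in both cradles of its rest, either way round, its middle within 22 mm of the rest's centre and at most 6 mm above its first height (angle between reader's own z axis and vertical above 3.02 rad and horizontal distance between reader and mat below 0.035 m and z of reader in the frame of mat below 0.034 m and linear speed of each of reader, probe below 0.02 m/s and horizontal distance between probe and rest below 0.022 m and z of probe in the frame of rest between 0.03 and 0.043 m and angle between the y axis of probe and the y axis of rest, either way round below 0.2 rad); the robot touches nothing.
It fails at once if a drive in the stand is moved by more than 20 mm (distance of any of swivel_drive, red_stick, white_drive from where it was at the start of the episode above 0.02 m).
It fails at once if another bystander is moved by more than 25 mm (distance of any of dongle, power_bank, stapler, tape_roll, eraser from where it was at the start of the episode above 0.025 m).
It also fails if it takes over 72 s, if anything falls off the work surface, if the arm or the gripper's body presses on something with over 40 N, if the wrist force passes 120 N, or if a joint passes its speed limit or range.

## Working session

There is one attempt and no reset: what is moved stays moved. The work goes in short steps, Python scripts to look and compute and a tool call to move; the robot and the scene stay as the last step left them, time stands still between calls to the robot, and variables do not carry over. Pictures are saved under pics/ and viewed, at most 11 in all, crops included, and the job is handed in when it is done.

Besides the shell and the picture viewer there is one more tool, called after "Request:" as name(argument=value, ...), one argument or row to a line, values as JSON. jog_arm: Moves the arm, as the interface text tells. Shifts and turns lie within -1 to 1; 1 stands for 500 mm of shift or 360 degrees of turn. Its arguments: {"type":"object","properties":{"moves":{"type":"array"},"newtons":{"type":"number"}},"required":["moves"]}

```bash
mkdir -p pics; cat > h.py <<'E'
import numpy as np, cv2
from station import r
from scipy.spatial.transform import Rotation as R
def snap(n,f):
    im=r.get_image(n); cv2.imwrite('pics/'+f,cv2.cvtColor(im,cv2.COLOR_RGB2BGR)); return im
def KD(c):
    return np.array([[c['fx'],0,c['cx']],[0,c['fy'],c['cy']],[0,0,1]]),np.array(c['dist_coeffs'])
def unproj(c,uv,z):
    K,D=KD(c); E=np.array(c['extrinsics'])
    p=cv2.undistortPoints(np.array(uv,float).reshape(-1,1,2),K,D).reshape(-1,2)
    d=np.c_[p,np.ones(len(p))]@E[:3,:3].T; o=E[:3,3]
    return o+d*((z-o[2])/d[:,2])[:,None]
def proj(c,P):
    K,D=KD(c); E=np.linalg.inv(np.array(c['extrinsics']))
    return cv2.projectPoints(np.array(P,float).reshape(-1,1,3),cv2.Rodrigues(E[:3,:3])[0],E[:3,3],K,D)[0].reshape(-1,2)
E
python3 - <<'E'
from h import *
s=r.state(); print({k:np.round(v,4).tolist() for k,v in s.items()})
ims=[snap(n,n+'0.png') for n in('scene','side','wrist')]
for n in('scene','side','wrist'):
    c=r.camera_params(n); print(n,np.round(c['extrinsics'],3).tolist(),c['fx'],c['cx'],c['cy'])
for n in ('reader','mat','stand','rest','probe','dongle','power_bank','swivel_drive','red_stick','white_drive','stapler','tape_roll','eraser'):
    for d in r.silhouettes('scene',n):
        if d['score']>.2:
            m=d['pixels'].astype(np.uint8); q=cv2.findContours(m,0,1)[0]; q=max(q,key=cv2.contourArea)
            print(n,round(d['score'],2),d['bbox'],np.round(cv2.boxPoints(cv2.minAreaRect(q))).astype(int).tolist())
E
```

```text
{'t': 0.0, 'joint_positions': [-0.146, 0.3427, 1.525, -0.0, 1.2754, -0.146], 'qd': [-0.0001, 0.0003, 0.0003, -0.0006, -0.0001, -0.0008], 'joint_efforts': [0.0006, -43.3677, -24.6006, -0.0001, 0.0078, -0.0], 'tool_pos': [0.5246, 0.0001, 0.2306], 'tcp_rot': [0.7071, 0.7071, -0.0005, -0.0006], 'force': [0.1495, -0.886, -0.1558], 'moment': [-0.0339, -0.0285, -0.0524], 'gripper_force': 0.0, 'width': 0.0856}
scene [[-0.594, 0.497, -0.633, 1.124], [0.805, 0.377, -0.458, 0.458], [0.011, -0.781, -0.624, 0.683], [0.0, 0.0, 0.0, 1.0]] 403.8665951820294 250.1729672182305 196.17267249365872
side [[-0.928, -0.242, 0.284, 0.155], [-0.374, 0.616, -0.694, 0.832], [-0.007, -0.75, -0.662, 0.853], [0.0, 0.0, 0.0, 1.0]] 434.4552309721072 256.19343240768404 192.8446597983251
wrist [[1.0, -0.0, -0.001, 0.525], [-0.001, -0.963, -0.269, 0.068], [-0.001, 0.269, -0.963, 0.373], [0.0, 0.0, 0.0, 1.0]] 298.3040554167909 252.63169723418972 191.70074447717585
reader 0.83 [319.5, 247.5, 53.7, 26.6] [[318, 250], [371, 244], [374, 269], [321, 275]]
mat 0.9 [157.9, 160.8, 65.1, 35.4] [[157, 177], [167, 152], [224, 174]
[... 988 characters left out ...]
, 181.3, 34.5, 25.2] [[149, 191], [157, 177], [186, 194], [178, 209]]
swivel_drive 0.48 [230.4, 225.0, 14.3, 19.0] [[231, 226], [242, 226], [242, 242], [231, 242]]
red_stick 0.71 [194.6, 215.0, 8.1, 18.4] [[195, 213], [205, 213], [205, 231], [195, 231]]
red_stick 0.69 [320.2, 244.9, 52.5, 29.7] [[318, 249], [371, 244], [374, 269], [320, 274]]
stapler 0.93 [249.7, 308.0, 65.7, 48.0] [[243, 324], [257, 299], [322, 335], [308, 360]]
tape_roll 0.65 [90.1, 206.7, 26.6, 24.0] [[88, 209], [117, 209], [117, 232], [88, 232]]
tape_roll 0.35 [149.7, 179.8, 35.1, 25.4] [[149, 191], [157, 177], [186, 194], [177, 208]]
eraser 0.49 [173.7, 239.5, 19.2, 19.3] [[172, 243], [182, 238], [191, 257], [182, 262]]
```

View pics/scene0.png

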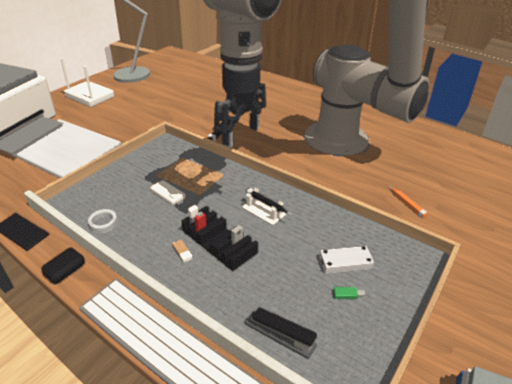

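View pics/side0.png

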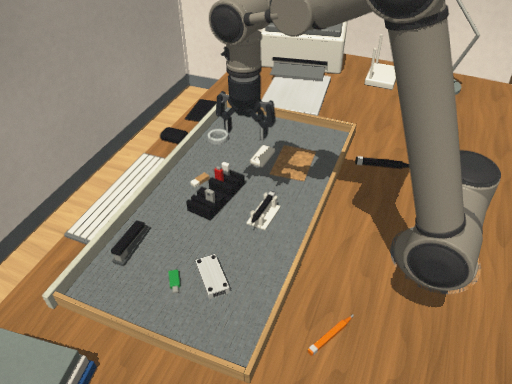

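View pics/wrist0.png

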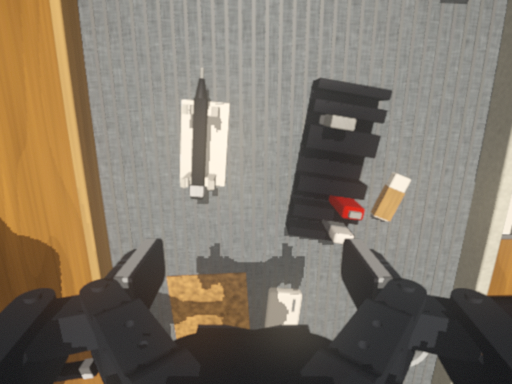

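Scene: the reader is feet up at (346,260), the mat at (190,175), and the stand at (220,235). Three things could be taken for the probe:
- the black pen in the rest, scene (268,200) / side (264,207)
- a larger black pen outside the drawer, side (385,162)
- an orange pen, scene (408,200)

I choose the one in the rest. Next I'll fit poses over all the cameras.

```bash
cat >> h.py <<'E'
from scipy.optimize import minimize
def box(sx,sy,z0,z1): return np.array([[x,y,z] for x in(-sx/2,sx/2) for y in(-sy/2,sy/2) for z in(z0,z1)])
def place(B,x,y,yaw,z): return B@R.from_euler('z',yaw).as_matrix().T+[x,y,z]
def fit(obs,B,x0,zfree=None,zfix=0):
    """obs: list of (cam, mask). IoU fit of convex body B; x0=[x,y,yaw(,z)]"""
    S=4
    def cost(p):
        z=p[3]*1 if len(p)>3 else zfix; t=0
        for c,m in obs:
            h=cv2.convexHull(proj(c,place(B,p[0],p[1],p[2],z)).astype(np.float32)).reshape(-1,2)
            g=np.zeros((384,512),np.uint8); cv2.fillConvexPoly(g,np.round(h*256).astype(np.int32),255,cv2.LINE_AA,8)
            g=g/255.; t+=1-np.minimum(g,m).sum()/np.maximum(g,m).sum()
        return t/len(obs)
    x0=np.array(x0,float); best=None
    for k in range(2):
        st=np.array([.02,.02,.2,.01])[:len(x0)]/(1+3*k)
        sim=np.vstack([x0]+[x0+np.eye(len(x0))[i]*st[i] for i in range(len(x0))])
        q=minimize(cost,x0,method='Nelder-Mead',options=dict(initial_simplex=sim,xatol=1e-4,fatol=1e-5,maxiter=400)); x0=q.x
    return q.x,q.fun
def sil(cam,n,near=None):
    L=[d for d in r.silhouettes(cam,n)]
    if near is not None: L=[d for d in L if np.hypot(*(np.array(d['bbox'][:2])+np.array(d['bbox'][2:])/2-near))<30]
    return (r.camera_params(cam),L[0]['pixels'].astype(float)) if L else None
E
python3 - <<'E'
from h import *
for n in('scene','side','wrist'): r.get_image(n)
c=r.camera_params('scene')
J={'reader':(box(.052,.110,0,.0225),(346,260),['scene','side']),'mat':(box(.11,.16,0,.004),(190,178),['scene','side']),
'stand':(box(.08,.18,0,.036),None,['scene','side']),'rest':(box(.056,.1,0,.006),(265,207),['wrist']),'power_bank':(box(.046,.095,0,.016),(168,193),['scene','side']),
'dongle':(box(.024,.064,0,.013),(348,292),['scene','side']),'probe':(np.vstack([box(.014,.11,-.007,.007),[[0,.086,0]]]),(268,200),['scene','side','wrist'])}
g={'stand':(220,240)}
P={}
for n,(B,near,cams) in J.items():
    near=near or g[n]; o=[]
    for k in cams:
        nr={'scene':near,'side':None,'wrist':None}[k]
        if n=='probe': nr={'scene':near,'side':(264,207),'wrist':(203,135)}[k]
        s=sil(k,n,nr)
        if s: o.append(s)
    p=unproj(c,[near],.02)[0]
    bst=min((fit(o,B,[p[0],p[1],a,.02]) for a in (0.1,1.6,-.7)),key=lambda q:q[1])
    print(n,len(o),np.round(bst[0],4),round(bst[1],3))
E
```

```text
reader 1 [ 0.5235  0.2382  0.7573 -0.0475] 0.048
mat 2 [ 0.4626 -0.236   0.0577  0.0029] 0.104
stand 2 [ 0.6196  0.0027 -0.1446  0.0054] 0.209
rest 1 [ 0.4631  0.0247  3.0632 -0.0045] 0.36
power_bank 2 [ 0.5658 -0.2264 -0.1141  0.0045] 0.171
dongle 2 [0.5797 0.3183 0.6716 0.0066] 0.314
probe 3 [ 0.4641  0.0206 -0.087   0.0416] 0.221
```

Request:
jog_arm(
  moves=[
    [[1,0.1,0,0,0],[1,0.1,0,0,0],[1,0.1,0,0,0],[1,0.06,0,0,0],[1,0,0,0,0]],
  ],
)

```text
t: 2.28
tool_pos: [0.5247, 0.182, 0.2312]
tcp_rot: [0.706, 0.708, 0.0, -0.0]
force: [0.2, -0.6, 1.5]
width: 0.0854
gripper_force: 0.0
```

```bash
python3 - <<'E'
from h import *
print(r.state()['tool_pos'])
w=snap('wrist','w1.png'); r.get_image('scene'); r.get_image('side')
o=[sil('wrist','reader')]
for cm,nr in(('scene',(346,260)),('side',(212,275))):
    s=sil(cm,'reader',nr)
    if s:o.append(s)
p=[.525,.25]
for oo in (o,o[:1],o[1:]):
  print(len(oo),min((fit(oo,box(.052,.11,0,.0235),[*p,a],zfix=.0045) for a in(.2,1.6,.75,-.6)),key=lambda q:q[1]))
d=sil('wrist','dongle')
print(min((fit([d],box(.024,.064,0,.013),[.58,.32,a],zfix=.0045) for a in(.2,1.6,.75,-.6)),key=lambda q:q[1]))
E
```

```text
[0.52468631 0.18195595 0.23117551]
3 (array([0.50194642, 0.27270771, 0.75973753]), np.float64(0.08678730969558979))
1 (array([0.50280703, 0.27107139, 0.75265937]), np.float64(0.06871581454275244))
2 (array([0.50140951, 0.27340504, 0.75967443]), np.float64(0.09344955517974313))
(array([0.58188234, 0.31624909, 0.56802246]), np.float64(0.26384575788260256))
```

View pics/w1.png

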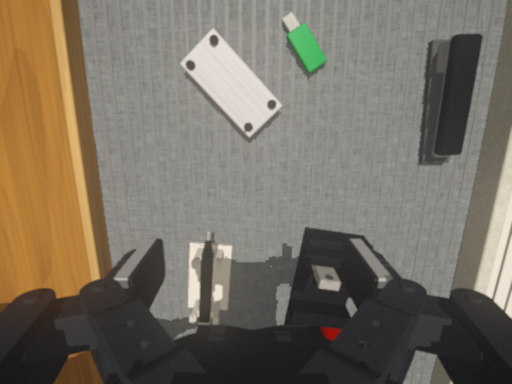

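The wrist picture shows the reader at (230,85), the dongle at (305,45), and the pen in its rest at (210,280). I'll grip the reader across its width at its lower-right end (265,120).

Request:
jog_arm(
  moves=[
    [[1,0.112,0.019,0,0],[1,0,0,0.06,-0.024],[1,0,0,0.07,-0.024],[1,0,0,0.07,-0.024],[1,0,0,0.06,-0.024],[1,0,0,0,-0.0242],[1,0,0,0,0]],
  ],
)

```text
t: 3.5
tool_pos: [0.5347, 0.2355, 0.1011]
tcp_rot: [0.398, 0.918, -0.0, -0.0]
force: [1.1, -0.6, -0.3]
width: 0.0857
gripper_force: 0.0
```

```bash
cat >> h.py <<'E'
def go(x,y,z,yaw=None):
    """rows (in units) from now to target; yaw: direction of tool y axis in world"""
    s=r.state(); M=R.from_quat(s['tcp_rot']).as_matrix(); p=np.array(s['tool_pos'])
    d=M.T@(np.array([x,y,z])-p); a=np.arctan2(M[1,1],M[0,1])
    out='shift units '+str(np.round(d/.5,4))+' yaw_now %.4f'%a
    if yaw is not None: out+=' twist(after shift) %.4f'%(-((yaw-a+np.pi)%(2*np.pi)-np.pi)/(2*np.pi))
    print(out,'t',round(s['t'],2),'pos',np.round(p,4),'F',np.round(s['force'],1),'w',round(s['width'],4))
E
python3 - <<'E'
from h import *
go(.5342,.2378,.003,.757)
E
```

```text
shift units [0.0042 0.0025 0.1963] yaw_now 0.7530 twist(after shift) -0.0006 t 3.5 pos [0.5347 0.2355 0.1011] F [ 1.1 -0.6 -0.3] w 0.0857
```

Request:
jog_arm(
  moves=[
    [[1,0.004,0.0025,0.1,0],[1,0,0,0.08,0],[1,0,0,0.0163,0],[-0.2,0,0,0,0],[-0.2,0,0,0,0],[-0.2,0,0,0,0],[-0.2,0,0,0,0],[-0.2,0,0,0,0]],
  ],
  newtons=20,
)

```text
t: 4.5
tool_pos: [0.5355, 0.2387, 0.0052]
tcp_rot: [0.397, 0.918, 0.001, 0.002]
force: [-0.1, -0.4, 7.6]
width: 0.0518
gripper_force: 22.2
```

Request:
jog_arm(
  moves=[
    [[-0.2,0,0,-0.04,0],[-0.2,0,0,-0.05,0],[-0.2,0,0,-0.05,0],[-0.2,0,0,-0.04,0],[-0.2,0,0,0,0]],
  ],
)

```text
t: 5.12
tool_pos: [0.5351, 0.2387, 0.0951]
tcp_rot: [0.397, 0.918, 0.001, 0.002]
force: [0.5, 0.1, -1.8]
width: 0.0519
gripper_force: 21.8
```

```bash
python3 - <<'E'
from h import *
w=snap('wrist','w2.png');s=snap('side','s2.png')
im=np.hstack([cv2.resize(w,(400,300)),cv2.resize(s[150:342,130:386],(400,300))]); cv2.imwrite('pics/c2.png',im[:,:,::-1])
E
```

```text
(no output)
```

View pics/c2.png

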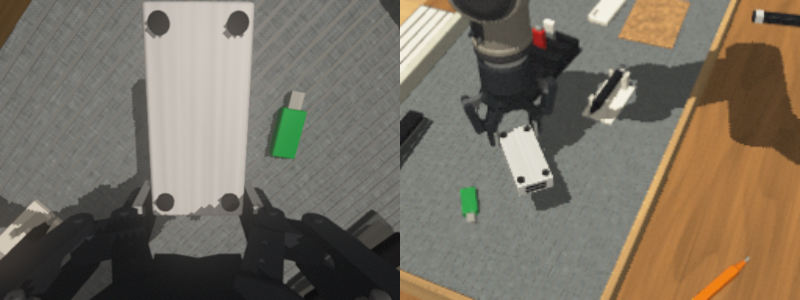

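Wrist shows the reader held level, with no swing. I'll lower it and loosen the grip slightly so the free end can drop.

Request:
jog_arm(
  moves=[
    [[-0.2,0,0,0.09,0],[0.18,0,0,0,0],[0.18,0,0,0,0],[0.2,0,0,0,0],[0.2,0,0,0,0]],
  ],
)

```text
t: 5.85
tool_pos: [0.5346, 0.2385, 0.0492]
tcp_rot: [0.397, 0.918, 0.001, 0.001]
force: [-0.0, 0.2, -1.4]
width: 0.0512
gripper_force: 22.5
```

Request:
jog_arm(
  moves=[
    [[0.21,0,0,0,0],[0.21,0,0,0,0]],
  ],
)

```text
t: 6.1
tool_pos: [0.5342, 0.2384, 0.0484]
tcp_rot: [0.397, 0.918, 0.0, 0.0]
force: [-0.9, -0.3, -1.7]
width: 0.0517
gripper_force: 14.2
```

Request:
jog_arm(
  moves=[
    [[0.216,0,0,0,0],[0.216,0,0,0,0]],
  ],
)

```text
t: 6.35
tool_pos: [0.5341, 0.2384, 0.0482]
tcp_rot: [0.397, 0.918, 0.0, 0.0]
force: [-0.0, 0.2, -0.9]
width: 0.0518
gripper_force: 3.0
```

Request:
jog_arm(
  moves=[
    [[0.22,0,0,0,0],[0.22,0,0,0,0]],
  ],
)

```text
t: 6.6
tool_pos: [0.5342, 0.2383, 0.0483]
tcp_rot: [0.397, 0.918, 0.0, 0.0]
force: [0.4, -0.2, -0.4]
width: 0.0518
gripper_force: 0.0
```

```bash
python3 - <<'E'
from h import *
w=snap('wrist','w3.png');s=snap('side','s3.png')
for f in('w2','w3'):
    im=cv2.imread('pics/%s.png'%f); 
d=sil('wrist','reader'); print(cv2.boundingRect(d[1].astype(np.uint8)), r.state()['gripper_force'],r.state()['force'])
d=sil('side','reader'); print(cv2.boundingRect(d[1].astype(np.uint8)))
E
```

```text
(202, 55, 102, 199) 0.0 [0.04948565 1.13519937 0.34828026]
(196, 251, 33, 44)
```

```bash
python3 - <<'E'
import cv2,numpy as np
w=cv2.imread('pics/w3.png');s=cv2.imread('pics/s3.png')
cv2.imwrite('pics/c3.png',np.hstack([cv2.resize(w,(400,300)),cv2.resize(s[200:320,150:310],(400,300),interpolation=cv2.INTER_CUBIC)]))
E
```

```text
(no output)
```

View pics/c3.png

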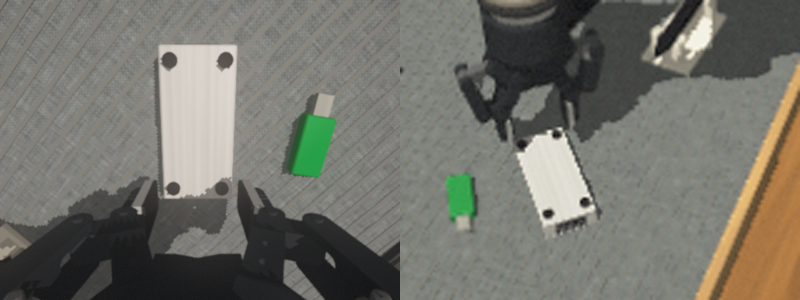

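The reader dropped flat again: wrist crop (197,120), with its end just in front of the pads. A grip of 3–8 N should let it pivot without slipping. I'll measure and regrasp.

```bash
python3 - <<'E'
from h import *
r.get_image('wrist')
o=[sil('wrist','reader')]
q=fit(o,box(.052,.11,0,.0235),[.50,.275,.757],zfix=.0045);print(q)
p=q[0]; d=np.array([-np.sin(p[2]),np.cos(p[2])]); g=p[:2]-.046*d; print(g)
go(*g,.005,p[2])
E
```

```text
(array([0.50803472, 0.26573768, 0.75486826]), np.float64(0.03278970701116313))
[0.53955358 0.23223303]
shift units [-0.0164 -0.0004  0.0864] yaw_now 0.7553 twist(after shift) 0.0001 t 6.9 pos [0.5341 0.2384 0.0482] F [-0.1 -1.2 -0.2] w 0.0522
```

Request:
jog_arm(
  moves=[
    [[0.7,-0.0164,0,0,0],[0.7,0,0,0,0],[0.7,0,0,0.0864,0],[0,0,0,0,0],[0,0,0,0,0],[0,0,0,0,0],[0,0,0,-0.04,0],[0,0,0,-0.05,0]],
  ],
)

```text
t: 7.9
tool_pos: [0.5389, 0.2321, 0.0501]
tcp_rot: [0.397, 0.918, -0.001, -0.001]
force: [-0.1, 0.1, -2.0]
width: 0.0515
gripper_force: 22.8
```

Request:
jog_arm(
  moves=[
    [[0.2,0,0,0,0],[0.2,0,0,0,0],[0.213,0,0,0,0],[0.213,0,0,0,0]],
  ],
)

```text
t: 8.4
tool_pos: [0.5392, 0.2322, 0.0491]
tcp_rot: [0.397, 0.918, -0.001, -0.001]
force: [-0.2, -0.0, -1.7]
width: 0.0518
gripper_force: 9.3
```

```bash
cat >> h.py <<'E'
def tilt(cams=('wrist','side','scene'),g0=.02,e=.046):
    """fit reader pitch about grip axis: body y from grip end; angle th below horizontal"""
    s=r.state(); M=R.from_quat(s['tcp_rot']).as_matrix(); p=np.array(s['tool_pos'])
    u=np.r_[M[:2,0],0]/np.linalg.norm(M[:2,0]); v=np.array([-u[1],u[0],0]); z=np.array([0,0,1.])
    o=[]
    for k in cams:
        r.get_image(k); q=sil(k,'reader')
        if q: o.append((k,)+q)
    B=box(.052,.11,-.0115,.0115)
    for k,c,m in o:
        res=[]
        for th in np.arange(-20,191,5):
            t=np.radians(th); U=u*np.cos(t)-z*np.sin(t); W=u*np.sin(t)+z*np.cos(t)
            P=p+[0,0,g0]+e*U+B[:,:1]*v+B[:,1:2]*U+B[:,2:]*W
            h=cv2.convexHull(proj(c,P).astype(np.float32)).reshape(-1,2)
            G=np.zeros((384,512),np.uint8); cv2.fillConvexPoly(G,h.astype(np.int32),1)
            res.append((np.minimum(G,m).sum()/np.maximum(G,m).sum(),th))
        print(k,[(int(t),round(float(f),2)) for f,t in sorted(res)[::-1][:3]])
    print('F',np.round(s['force'],1),'grip',s['gripper_force'],'pos',np.round(p,4))
E
python3 -c "
from h import *
tilt()"
```

```text
wrist [(5, 0.94), (10, 0.92), (0, 0.88)]
side [(5, 0.9), (0, 0.86), (10, 0.86)]
scene [(5, 0.54), (10, 0.54), (0, 0.49)]
F [-0.2 -0.  -1.7] grip 9.306624233722687 pos [0.5392 0.2322 0.0491]
```

Tilt sensing works well. It has tipped about 5°, so I'll loosen a bit more.

Request:
jog_arm(
  moves=[
    [[0.215,0,0,0,0],[0.215,0,0,0,0],[0.215,0,0,0,0]],
  ],
)

```text
t: 9.07
tool_pos: [0.5397, 0.2324, 0.0501]
tcp_rot: [0.397, 0.918, 0.0, 0.0]
force: [0.6, 0.4, -1.2]
width: 0.0518
gripper_force: 5.1
```

```bash
python3 -c "
from h import *
tilt(('wrist','side'))"
```

```text
wrist [(30, 0.91), (35, 0.89), (25, 0.85)]
side [(35, 0.86), (25, 0.85), (20, 0.84)]
F [ 0.6  0.4 -1.2] grip 5.102610066533089 pos [0.5397 0.2324 0.0501]
```

Request:
jog_arm(
  moves=[
    [[0.215,0.02,0,-0.02,0],[0.215,0.02,0,-0.02,0],[0.215,0.02,0,-0.02,0],[0.215,0.02,0,-0.02,0],[0.215,0.02,0,-0.02,0],[0.215,0,0,0,0]],
  ],
)

```text
t: 10.02
tool_pos: [0.5053, 0.2696, 0.1011]
tcp_rot: [0.396, 0.918, 0.001, 0.001]
force: [0.6, -0.8, -1.8]
width: 0.0518
gripper_force: 4.7
```

```bash
python3 -c "
from h import *
tilt(('wrist','side'))"
```

```text
wrist [(60, 0.86), (65, 0.82), (55, 0.82)]
side [(50, 0.86), (40, 0.86), (45, 0.86)]
F [ 0.6 -0.8 -1.8] grip 4.700944796204567 pos [0.5053 0.2696 0.1011]
```

Tilt is about 57° and the reader hangs securely. I'll firm the grip, lift, and twist toward the laying direction (u = −x).

Request:
jog_arm(
  moves=[
    [[0,0,0,0,0],[0,0,0,-0.04,0],[0,0,0,-0.04,-0.026],[0,0,0,-0.04,-0.026],[0,0,0,-0.04,-0.026],[0,0,0,-0.04,-0.026],[0,0,0,0,-0.026],[0,0,0,0,0]],
  ],
)

```text
t: 11.22
tool_pos: [0.5054, 0.2685, 0.1998]
tcp_rot: [0.0, 1.0, -0.0, -0.0]
force: [-1.1, 0.1, -2.3]
width: 0.0514
gripper_force: 23.2
```

```bash
python3 -c "
from h import *
go(.566,-.236,.2,1.571)"
```

```text
shift units [-1.217e-01 -1.009e+00 -3.000e-04] yaw_now 1.5702 twist(after shift) -0.0001 t 11.22 pos [0.5054 0.2685 0.1998] F [-1.1  0.1 -2.3] w 0.0514
```

Request:
jog_arm(
  moves=[
    [[0,0,-0.06,0,0],[0,0,-0.11,0,0],[0,0,-0.11,0,0],[0,0,-0.11,0,0],[0,0,-0.11,0,0],[0,0,-0.11,0,0],[0,0,-0.11,0,0],[0,-0.04,-0.11,0,0]],
  ],
)

```text
t: 12.22
tool_pos: [0.5251, -0.1479, 0.1998]
tcp_rot: [0.002, 1.0, 0.0, -0.0]
force: [1.5, 0.4, -1.2]
width: 0.0519
gripper_force: 23.2
```

Request:
jog_arm(
  moves=[
    [[0,-0.04,-0.1,0,0],[0,-0.04,-0.079,0,0],[0,0,0,0,0],[0,0,0,0,0]],
  ],
)

```text
t: 12.72
tool_pos: [0.5655, -0.2352, 0.1991]
tcp_rot: [0.001, 1.0, 0.001, -0.001]
force: [-0.2, -0.0, -1.5]
width: 0.0517
gripper_force: 23.2
```

```bash
python3 -c "
from h import *
tilt()
go(.566,-.236,.2,1.571)
r.get_image('scene');r.get_image('side')
o=[sil('scene','mat',(190,178)),sil('side','mat')]
for q in o:
  if q: print(fit([q],box(.11,.16,0,.004),[.4626,-.236,.06],zfix=.0045))
"
```

```text
wrist [(60, 0.86), (55, 0.83), (65, 0.83)]
side [(55, 0.64), (60, 0.63), (50, 0.59)]
scene [(60, 0.58), (65, 0.55), (70, 0.49)]
F [-0.2 -0.  -1.5] grip 23.23446750640869 pos [ 0.5655 -0.2352  0.1991]
shift units [ 0.0001 -0.0023  0.0007] yaw_now 1.5727 twist(after shift) 0.0003 t 13.03 pos [ 0.566  -0.2348  0.2003] F [ 0.8 -0.9 -1.3] w 0.0517
(array([ 0.46447248, -0.23545626,  0.05136229]), np.float64(0.0658536049881443))
(array([ 0.463544  , -0.24001176,  0.03904189]), np.float64(0.08108854952174538))
```

Request:
jog_arm(
  moves=[
    [[0,0.025,-0.004,0.06,0],[0,0,0,0.08,0],[0,0,0,0.06,0],[0,0,0,0.02,0],[0,0,0,0.01,0],[0,0,0,0.008,0]],
  ],
)

```text
t: 13.98
tool_pos: [0.558, -0.2381, 0.0853]
tcp_rot: [-0.0, 1.0, -0.001, 0.006]
force: [8.4, 6.3, 16.4]
width: 0.0515
gripper_force: 26.7
```

Request:
jog_arm(
  moves=[
    [[0.213,0,0,-0.004,0],[0.213,0,0,0,0],[0.213,0.025,0,-0.009,0],[0.213,0.026,0,-0.0056,0],[0.213,0.0264,0,-0.0022,0],[0.213,0,0,0,0]],
  ],
)

```text
t: 14.72
tool_pos: [0.5135, -0.2377, 0.0913]
tcp_rot: [-0.0, 1.0, 0.0, -0.0]
force: [-0.5, 0.6, -1.1]
width: 0.0519
gripper_force: 10.3
```

```bash
python3 -c "
from h import *
tilt()
"
```

```text
wrist [(55, 0.88), (60, 0.86), (50, 0.83)]
side [(50, 0.68), (55, 0.67), (60, 0.6)]
scene [(60, 0.5), (55, 0.46), (65, 0.45)]
F [-0.5  0.6 -1.1] grip 10.264187157154083 pos [ 0.5135 -0.2377  0.0913]
```

The edge slid without pivoting, since pressing down works the wrong way below 90°. I'll lift a little and loosen so gravity brings it to hang upright.

Request:
jog_arm(
  moves=[
    [[0.213,-0.033,0,-0.034,0],[0.215,0,0,0,0],[0.2155,0,0,0,0],[0.2155,0,0,0,0],[0.2155,0,0,0,0]],
  ],
)

```text
t: 15.65
tool_pos: [0.5309, -0.2376, 0.1079]
tcp_rot: [-0.001, 1.0, 0.0, -0.0]
force: [0.7, 0.0, -1.3]
width: 0.0518
gripper_force: 3.9
```

```bash
python3 -c "
from h import *
tilt()
"
```

```text
wrist [(60, 0.87), (65, 0.86), (55, 0.82)]
scene [(65, 0.6), (70, 0.53), (60, 0.5)]
F [ 0.7  0.  -1.3] grip 3.937343582510948 pos [ 0.5309 -0.2376  0.1079]
```

It's at about 62° now. The drawer's fixed near wall can finish the turn, so I'll push the lower end against it while moving −x.

Request:
jog_arm(
  moves=[
    [[0.21,0,0,0.02,0],[0.21,0.07,0,0.012,0],[0.21,0.1,0,0,0],[0.21,0.08,0,0,0],[0.213,0.03,0,0,0],[0.213,0.025,0,0,0],[0.213,0.025,0,0,0],[0.213,0.025,0,0,0]],
  ],
)

```text
t: 16.95
tool_pos: [0.3536, -0.238, 0.0922]
tcp_rot: [-0.001, 1.0, -0.0, 0.0]
force: [-0.4, -1.3, -0.6]
width: 0.052
gripper_force: 10.2
```

```bash
python3 -c "
from h import *
tilt(('wrist','scene'))
"
```

```text
wrist [(95, 0.8), (90, 0.77), (100, 0.75)]
scene [(95, 0.8), (90, 0.78), (100, 0.74)]
F [-0.4 -1.3 -0.6] grip 10.151691287755966 pos [ 0.3536 -0.238   0.0922]
```

Request:
jog_arm(
  moves=[
    [[0.213,0.025,0,0,0],[0.213,0.025,0,0,0],[0.213,0.025,0,0,0],[0.213,0,0,0,0]],
  ],
)

```text
t: 17.65
tool_pos: [0.3153, -0.2379, 0.0924]
tcp_rot: [-0.0, 1.0, 0.0, -0.0]
force: [0.1, -0.2, -2.0]
width: 0.0519
gripper_force: 10.1
```

```bash
python3 -c "
from h import *
tilt(('wrist','scene'))
"
```

```text
wrist [(135, 0.79), (130, 0.77), (140, 0.73)]
scene [(115, 0.82), (110, 0.8), (120, 0.77)]
F [ 0.1 -0.2 -2. ] grip 10.076651573181152 pos [ 0.3153 -0.2379  0.0924]
```

Request:
jog_arm(
  moves=[
    [[0.15,0,0,-0.02,0],[0.15,-0.08,0,0,0],[0.15,-0.1,0,0,0],[0.15,-0.1,0,0,0],[0.15,-0.046,0,0.02,0],[0.213,0,0,0.014,0],[0.213,0,0,0.004,0],[0.213,0,0,0,0]],
  ],
)

```text
t: 18.85
tool_pos: [0.4797, -0.2382, 0.0852]
tcp_rot: [-0.001, 1.0, -0.001, 0.001]
force: [-0.9, 0.5, 8.5]
width: 0.0516
gripper_force: 12.1
```

```bash
python3 -c "
from h import *
tilt(('wrist','scene','side'))
"
```

```text
wrist [(135, 0.79), (140, 0.73), (130, 0.72)]
scene [(120, 0.82), (115, 0.79), (125, 0.77)]
side [(190, 0.0), (185, 0.0), (180, 0.0)]
F [-0.9  0.5  8.5] grip 12.097915560007095 pos [ 0.4797 -0.2382  0.0852]
```

Request:
jog_arm(
  moves=[
    [[0.213,0.016,0,0.01,0],[0.213,0.015,0,0.009,0],[0.213,0.015,0,0.01,0],[0.213,0.012,0,0.012,0],[0.213,0.011,0,0.012,0],[0.213,0,0,0,0]],
  ],
)

```text
t: 19.9
tool_pos: [0.4436, -0.2379, 0.0576]
tcp_rot: [-0.0, 1.0, 0.0, -0.0]
force: [-1.3, -0.1, 1.3]
width: 0.0517
gripper_force: 14.8
```

```bash
python3 -c "
from h import *
tilt(('wrist','scene'))
"
```

```text
wrist [(140, 0.7), (145, 0.65), (135, 0.62)]
scene [(140, 0.77), (145, 0.77), (150, 0.76)]
F [-1.3 -0.1  1.3] grip 14.830137938261032 pos [ 0.4436 -0.2379  0.0576]
```

Request:
jog_arm(
  moves=[
    [[0.213,0.014,0,0.018,0],[0.213,0.012,0,0.019,0],[0.213,0.01,0,0.02,0],[0.213,0.008,0,0.02,0],[0.213,0.006,0,0.014,0],[0.213,0,0,0,0]],
  ],
)

```text
t: 20.85
tool_pos: [0.4196, -0.2376, 0.0106]
tcp_rot: [-0.001, 1.0, 0.0, -0.0]
force: [0.2, -0.2, -1.7]
width: 0.0515
gripper_force: 15.0
```

```bash
python3 -c "
from h import *
tilt(('wrist','scene'))
"
```

```text
wrist [(140, 0.77), (145, 0.72), (135, 0.71)]
scene [(180, 0.78), (185, 0.74), (175, 0.72)]
F [ 0.2 -0.2 -1.7] grip 15.040352940559387 pos [ 0.4196 -0.2376  0.0106]
```

Request:
jog_arm(
  moves=[
    [[0.25,0,0,0,0],[0.4,0,0,0,0],[0.6,0,0,0,0],[0.6,0,0,-0.08,0],[0.6,0.05,0,-0.12,0],[0.6,0.05,0,-0.12,0],[0.6,0,0,-0.06,0]],
  ],
)

```text
t: 21.92
tool_pos: [0.3711, -0.2383, 0.1998]
tcp_rot: [-0.0, 1.0, -0.001, 0.001]
force: [-0.3, -0.4, -0.5]
width: 0.0687
gripper_force: 0.0
```

```bash
python3 - <<'E'
from h import *
w=snap('wrist','w5.png'); s=snap('scene','s5.png'); r.get_image('side')
cv2.imwrite('pics/c5.png',np.hstack([cv2.resize(w,(400,300)),cv2.resize(s[120:240,120:280],(400,300))])[:,:,::-1])
for k,n in(('scene',None),('wrist',None),('side',None)):
    q=sil(k,'reader',n)
    if q: print(k,fit([q],box(.052,.11,0.003,.025),[.464,-.237,1.57],zfix=.0085))
go(.464,-.237,.05)
E
```

```text
scene (array([ 0.45706147, -0.24180667,  1.55117715]), np.float64(0.06469350751367953))
wrist (array([ 0.45702343, -0.23719975,  1.58087241]), np.float64(0.06017073195696887))
side (array([ 0.45873674, -0.24873379,  1.59646518]), np.float64(0.17365470129535343))
shift units [-1.859e-01  1.000e-04  2.908e-01] yaw_now 1.5722 t 22.23 pos [ 0.3713 -0.2374  0.1956] F [ 0.2 -0.5 -0.6] w 0.0686
```

View pics/c5.png

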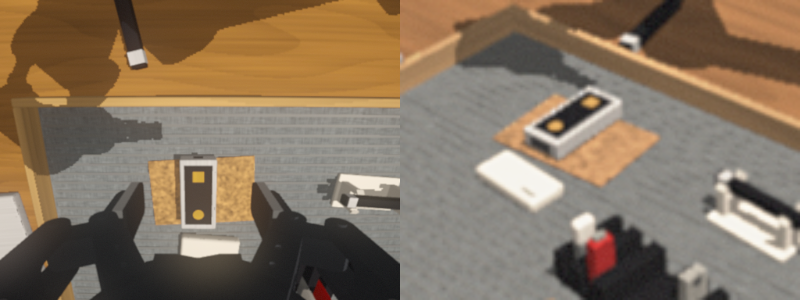

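Both views show the reader feet-down on the mat at wrist crop (198,193). The square contact (198,177) is toward −x and the round one (198,214) toward +x. Next is the pen: twist back and look at the rest.

Request:
jog_arm(
  moves=[
    [[0.6,-0.09,0.1,0,0.028],[0.6,0,0,0,0.0294],[0.6,0,0,0,0.0294],[0.6,0,0,0,0.0294],[0.6,0,0,0,0.0294],[0.6,0,0,0,0.0294],[0.6,0,0,0,0.0294],[0.6,0,0,0,0.0294]],
  ],
)

```text
t: 23.22
tool_pos: [0.4078, -0.1975, 0.1951]
tcp_rot: [0.663, 0.748, -0.0, -0.002]
force: [0.2, -0.5, 0.3]
width: 0.0685
gripper_force: 0.0
```

```bash
python3 - <<'E'
from h import *
c=r.camera_params('wrist')
go(.464,-.09,.2,-.087)
E
```

```text
shift units [ 0.2     0.1375 -0.0097] yaw_now 0.1207 twist(after shift) 0.0331 t 23.23 pos [ 0.4078 -0.1975  0.1951] F [ 0.2 -0.5  0.3] w 0.0685
```

Request:
jog_arm(
  moves=[
    [[0.6,0.1,0.069,-0.01,0],[0.6,0.1,0.0685,0,0],[0.6,0,0,0,0.0165],[0.6,0,0,0,0.0166],[0.6,0,0,0,0]],
  ],
)

```text
t: 23.85
tool_pos: [0.4634, -0.0897, 0.2003]
tcp_rot: [0.735, 0.678, -0.001, -0.001]
force: [-1.1, 0.1, -0.5]
width: 0.0684
gripper_force: 0.0
```

```bash
python3 - <<'E'
from h import *
w=snap('wrist','w6.png')
B=np.vstack([box(.014,.11,-.007,.007),[[0,.086,0]]])
for d in r.silhouettes('wrist','probe'):
    print(d['score'],d['bbox'],fit([(r.camera_params('wrist'),d['pixels'].astype(float))],B,[.464,.0206,-.087],zfix=.0415))
for n in ('rest',):
    q=sil('wrist',n); print(cv2.boundingRect(q[1].astype(np.uint8)))
cv2.imwrite('pics/c6.png',cv2.resize(w[60:270,150:430],(800,600),interpolation=cv2.INTER_CUBIC)[:,:,::-1])
go(.464,.0206,.2,-.087)
E
```

```text
0.82 [236.7, 0.0, 18.0, 120.9] (array([ 0.46516356,  0.02344622, -0.08060098]), np.float64(0.048581913438399904))
0.75 [94.1, 339.4, 31.4, 21.0] (array([ 0.464 ,  0.0206, -0.087 ]), np.float64(1.0))
(218, 0, 57, 110)
shift units [ 0.221  -0.0169  0.0022] yaw_now -0.0800 twist(after shift) 0.0011 t 24.0 pos [ 0.4636 -0.0902  0.2011] F [ 0.4 -0.1 -0.7] w 0.0683
```

View pics/c6.png

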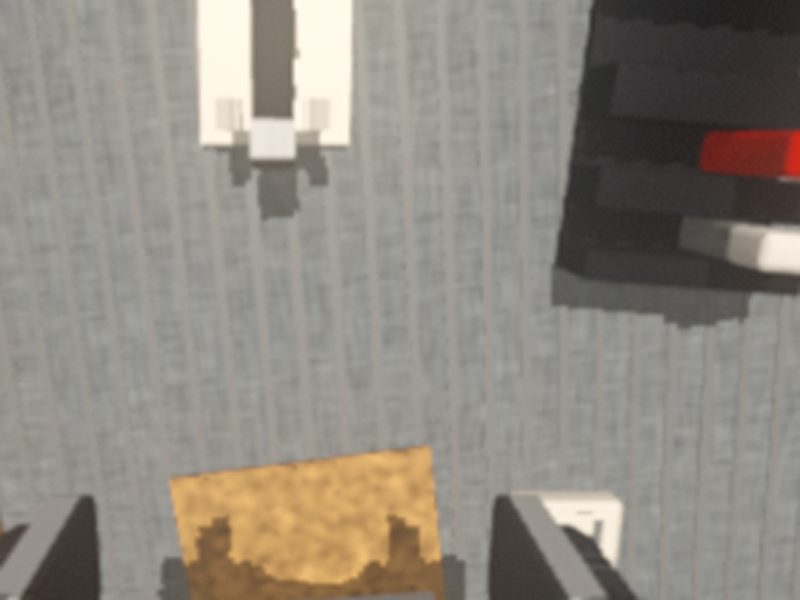

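The close crop shows the black pen with its white end cap (272,140 in the crop) lying in the white rest: this is the probe. I'll grasp it now.

```bash
python3 -c "
from h import *
go(.4646,.0175,.021,-.082)"
```

```text
shift units [ 0.2148 -0.0147  0.3602] yaw_now -0.0800 twist(after shift) 0.0003 t 24.0 pos [ 0.4636 -0.0902  0.2011] F [ 0.4 -0.1 -0.7] w 0.0683
```

Request:
jog_arm(
  moves=[
    [[0.4,0.107,-0.0074,0,0],[0.4,0.1078,-0.0073,0,0],[0.4,0,0,0.1,0],[0.4,0,0,0.1,0],[0.4,0,0,0.09,0],[0.4,0,0,0.04,0],[0.4,0,0,0.03,0],[0.4,0,0,0,0]],
  ],
)

```text
t: 25.0
tool_pos: [0.4645, 0.0174, 0.0208]
tcp_rot: [0.735, 0.678, -0.001, -0.001]
force: [0.1, 0.1, -0.6]
width: 0.0596
gripper_force: 0.0
```

Request:
jog_arm(
  moves=[
    [[-1,0,0,0,0],[-1,0,0,0,0],[-1,0,0,0,0],[-1,0,0,0,0],[-1,0,0,0,0],[-1,0,0,0,0]],
  ],
  newtons=40,
)

```text
t: 25.75
tool_pos: [0.4657, 0.0174, 0.0225]
tcp_rot: [0.735, 0.678, 0.0, 0.001]
force: [-1.6, -0.3, 5.6]
width: 0.0137
gripper_force: 39.8
```

Request:
jog_arm(
  moves=[
    [[-1,0,0,-0.05,0],[-1,0,0,-0.1,0],[-1,0,0,-0.05,-0.0127],[-1,-0.08,0,0,0],[-1,-0.1,0,0,0],[-1,-0.1,0.02,0,0],[-1,-0.12,0.02,0,0],[-1,-0.12,0,0,0]],
  ],
)

```text
t: 26.75
tool_pos: [0.4852, -0.2444, 0.1219]
tcp_rot: [0.707, 0.707, 0.0, 0.0]
force: [0.8, 0.5, -0.3]
width: 0.014
gripper_force: 39.1
```

Request:
jog_arm(
  moves=[
    [[-1,-0.1,0,0,0],[-1,-0.074,0.004,0,0],[-1,0,0,0.06,0],[-1,0,0,0.06,0],[-1,0,0,0,0],[-1,0,0,0,0]],
  ],
)

```text
t: 27.5
tool_pos: [0.4872, -0.3299, 0.0628]
tcp_rot: [0.708, 0.707, 0.0, 0.001]
force: [0.6, -0.1, -0.4]
width: 0.0133
gripper_force: 39.1
```

```bash
python3 - <<'E'
from h import *
w=snap('wrist','w7.png')
go(.487,-.329,.06,0); c=r.camera_params('wrist')
hsv=cv2.cvtColor(w,cv2.COLOR_RGB2HSV)
p=np.array(r.state()['tool_pos'])
print('pred tip',proj(c,[p+[0,.091,.0195]]),'pred contacts',proj(c,[[.487,-.238,.0335],[.427,-.238,.0335]]))
q=sil('wrist','reader'); print(fit([q],box(.052,.11,0.003,.025),[.457,-.238,1.575],zfix=.0085))
for n in('round_contact','square_contact','probe_tip'):
    print(n,[(round(d['score'],2),np.round(d['bbox'])) for d in r.silhouettes('wrist',n)][:2])
cv2.imwrite('pics/c7.png',cv2.resize(w[60:360,80:480],(800,600))[:,:,::-1])
E
```

```text
shift units [ 0.002  -0.0009  0.0064] yaw_now -0.0014 twist(after shift) -0.0002 t 27.55 pos [ 0.4875 -0.33    0.0632] F [ 0.1 -0.3 -0.2] w 0.0135
pred tip [[251.10329551  44.60082082]] pred contacts [[250.53860254  61.31894005]
 [139.27515442  62.23500843]]
(array([ 0.45843384, -0.23825473,  1.57332665]), np.float64(0.07946412773369171))
round_contact [(0.69, array([ 90.,   8., 212., 106.]))]
square_contact [(0.78, array([ 89.,   6., 218., 106.]))]
probe_tip [(0.61, array([235.,  41.,  33., 288.]))]
```

View pics/c7.png

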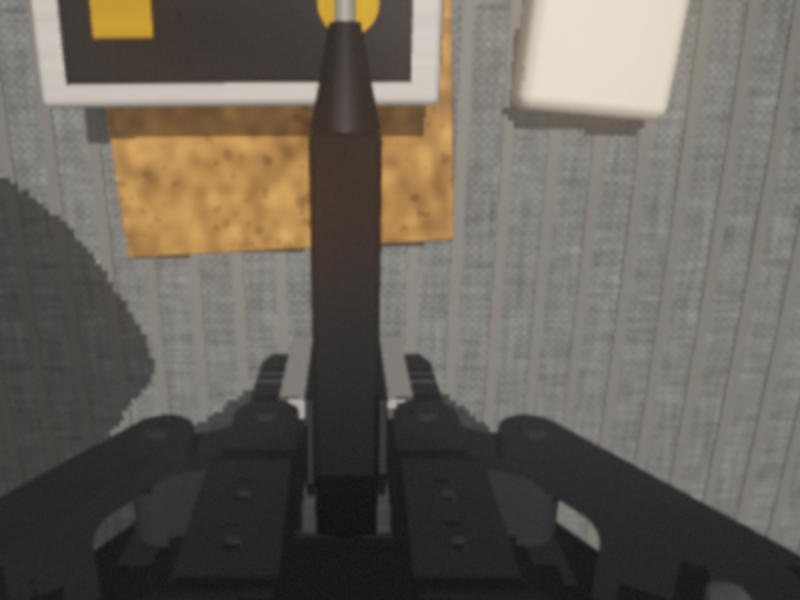

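The pen tip sits over the round contact (crop 347,5), the square is at (120,15), and the power bank is clear of the barrel. I'll pull back 2 mm and descend.

Request:
jog_arm(
  moves=[
    [[-1,-0.002,0,0.04,0],[-1,0,0,0.036,0],[-1,0,0,0,0],[-1,0,0,0.006,0],[-1,0,0,0.004,0],[-1,0,0,0,0]],
  ],
)

```text
t: 28.5
tool_pos: [0.4871, -0.3309, 0.0195]
tcp_rot: [0.708, 0.707, 0.0, 0.001]
force: [1.1, 0.7, 2.4]
width: 0.0132
gripper_force: 39.6
```

Request:
jog_arm(
  moves=[
    [[-1,0,0,0.002,0],[-1,0,0,0.002,0],[-1,0,0,0,0],[-1,0,0,0,0],[-1,0,0,0,0]],
  ],
)

```text
t: 29.12
tool_pos: [0.487, -0.3309, 0.0174]
tcp_rot: [0.708, 0.706, 0.0, 0.001]
force: [0.3, -0.3, 6.2]
width: 0.0134
gripper_force: 40.0
```

```bash
python3 - <<'E'
from h import *
w=snap('wrist','w8.png'); s=r.state(); p=np.array(s['tool_pos']); c=r.camera_params('wrist')
print(p,s['force'],'pred tip',proj(c,[p+[0,.091,.0195]]),'contacts',proj(c,[[.4875,-.2385,.0335],[.4275,-.2385,.0335]]))
q=sil('wrist','reader'); print(fit([q],box(.052,.11,0.003,.025),[.457,-.238,1.575],zfix=.0085))
h=cv2.inRange(cv2.cvtColor(w,cv2.COLOR_RGB2HSV),(15,140,120),(35,255,255)); h[:,:60]=0
n,l,st,ce=cv2.connectedComponentsWithStats(h)
print([(st[i].tolist(),np.round(ce[i]).tolist()) for i in range(1,n) if st[i][4]>80])
cv2.imwrite('pics/c8.png',cv2.resize(w[0:150,100:300],(800,600),interpolation=cv2.INTER_CUBIC)[:,:,::-1])
E
```

```text
[ 0.48699657 -0.33090133  0.01735346] [ 0.42765407 -0.12083246  5.10748333] pred tip [[250.91757491  44.61125092]] contacts [[252.24236812  42.49126578]
 [ 99.2571107   44.36636066]]
(array([ 0.45792722, -0.23783187,  1.57880897]), np.float64(0.053896387275949253))
[([234, 17, 43, 46, 1325], [255.0, 37.0]), ([74, 19, 46, 47, 1955], [97.0, 42.0]), ([101, 129, 135, 79, 8949], [171.0, 168.0]), ([270, 131, 52, 69, 2848], [293.0, 166.0])]
```

View pics/c8.png

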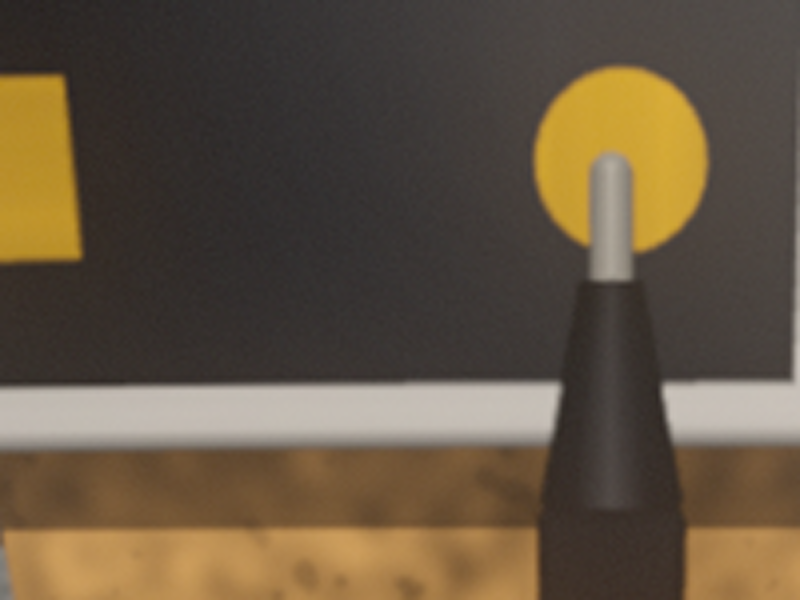

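The crop shows the steel tip at (610,160), in the middle of the round contact (622,160), pressed with about 5 N. Next is the square.

Request:
jog_arm(
  moves=[
    [[-1,0,0,-0.03,0],[-1,0,-0.06,0,0],[-1,0,-0.058,0,0],[-1,0,0,0,0],[-1,0,0,0.022,0],[-1,0,0,0.008,0],[-1,0,0,0.001,0],[-1,0,0,0,0]],
  ],
)

```text
t: 30.22
tool_pos: [0.4283, -0.3307, 0.0164]
tcp_rot: [0.708, 0.707, 0.0, 0.001]
force: [0.8, -1.0, 3.0]
width: 0.0133
gripper_force: 39.8
```

Request:
jog_arm(
  moves=[
    [[-1,0,0,0.001,0],[-1,0,0,0,0],[-1,0,0,0,0]],
  ],
)

```text
t: 30.6
tool_pos: [0.4281, -0.3307, 0.016]
tcp_rot: [0.708, 0.706, 0.0, 0.001]
force: [2.5, -1.8, 5.1]
width: 0.0138
gripper_force: 40.0
```

```bash
python3 - <<'E'
from h import *
w=snap('wrist','w9.png'); s=r.state(); print(s['tool_pos'],s['force'],s['t'])
h=cv2.inRange(cv2.cvtColor(w,cv2.COLOR_RGB2HSV),(15,140,120),(35,255,255))
n,l,st,ce=cv2.connectedComponentsWithStats(h)
print([(st[i].tolist(),np.round(ce[i]).tolist()) for i in range(1,n) if st[i][4]>80])
cv2.imwrite('pics/c9.png',cv2.resize(w[0:150,150:350],(800,600),interpolation=cv2.INTER_CUBIC)[:,:,::-1])
E
```

```text
[ 0.42804357 -0.3306942   0.01602971] [ 2.07021869 -1.66504309  4.28725642] 30.65
[([230, 16, 44, 48, 1741], [252.0, 38.0]), ([390, 17, 44, 48, 1620], [411.0, 41.0]), ([0, 225, 30, 110, 629], [8.0, 284.0])]
```

View pics/c9.png

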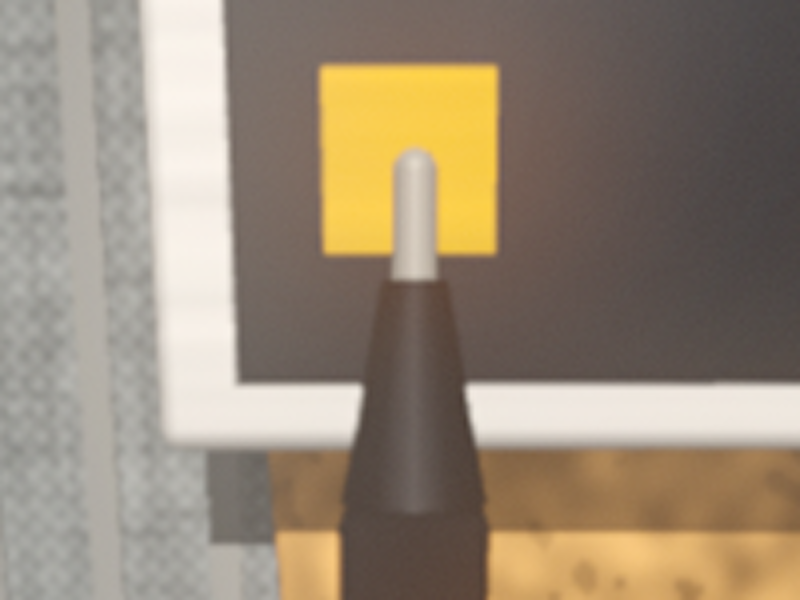

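The tip at (415,155) is in the middle of the square contact (410,160), pressed with about 5 N. Now I take the pen back to the rest.

Request:
jog_arm(
  moves=[
    [[-1,0,0,-0.06,0],[-1,0,0,-0.1,0],[-1,0,0,-0.06,0],[-1,0.1,0.02,0,0],[-1,0.12,0.02,0,0],[-1,0.12,0.02,0,0],[-1,0.12,0.01,0,0],[-1,0.12,0,0,0]],
  ],
)

```text
t: 31.65
tool_pos: [0.4622, -0.0385, 0.1251]
tcp_rot: [0.708, 0.707, -0.001, -0.001]
force: [0.3, 0.1, -0.5]
width: 0.0134
gripper_force: 39.4
```

Request:
jog_arm(
  moves=[
    [[-1,0.1,0,0,0.0127],[-1,0,0,0,0],[-1,0,0,0,0]],
  ],
)

```text
t: 32.02
tool_pos: [0.4626, 0.0093, 0.1253]
tcp_rot: [0.735, 0.678, -0.001, -0.0]
force: [0.5, -0.8, -0.2]
width: 0.0136
gripper_force: 39.4
```

```bash
python3 -c "
from h import *
go(.465,.0174,.0215,-.081)"
```

```text
shift units [0.0166 0.0037 0.2076] yaw_now -0.0798 twist(after shift) 0.0002 t 32.02 pos [0.4626 0.0093 0.1253] F [ 0.5 -0.8 -0.2] w 0.0136
```

Request:
jog_arm(
  moves=[
    [[-1,0.0166,0.0037,0,0],[-1,0,0,0.07,0],[-1,0,0,0.07,0],[-1,0,0,0.03,0],[-1,0,0,0.02,0],[-1,0,0,0.0176,0],[-1,0,0,0,0]],
  ],
)

```text
t: 32.9
tool_pos: [0.4663, 0.0173, 0.0222]
tcp_rot: [0.735, 0.678, 0.0, 0.0]
force: [0.3, 0.9, -0.2]
width: 0.0135
gripper_force: 40.1
```

Request:
jog_arm(
  moves=[
    [[-0.4,0,0,0.001,0],[-0.2,0,0,0,0],[0.2,0,0,0,0],[0.4,0,0,0,0],[0.4,0,0,-0.06,0],[0.4,0,0,-0.1,0],[0.4,0,0,-0.12,0],[0.4,-0.12,0,-0.08,0]],
  ],
)

```text
t: 33.9
tool_pos: [0.4625, -0.0329, 0.1992]
tcp_rot: [0.734, 0.68, 0.001, 0.002]
force: [2.0, -0.5, -0.7]
width: 0.0602
gripper_force: 0.0
```

Request:
jog_arm(
  moves=[
    [[0.4,-0.1,0,0,0],[0.4,0,0,0,0],[0.4,0,0,0,0]],
  ],
)

```text
t: 34.28
tool_pos: [0.4572, -0.0836, 0.1958]
tcp_rot: [0.736, 0.677, -0.0, -0.0]
force: [0.1, 0.1, 0.9]
width: 0.0596
gripper_force: 0.0
```

```bash
python3 - <<'E'
from h import *
for k in('wrist','scene','side'): im=snap(k,k+'9.png')
B=np.vstack([box(.014,.11,-.007,.007),[[0,.086,0]]])
for k in('wrist','scene','side'):
    c=r.camera_params(k); pr=proj(c,[[.465,.022,.0415]])[0]
    q=sil(k,'probe',pr)
    if q: print(k,fit([q],B,[.465,.022,-.08],zfix=.0415))
    q=sil(k,'reader')
    if q: print(k,'reader',fit([q],box(.052,.11,0.003,.025),[.458,-.238,1.575],zfix=.0085))
print(r.state()['t'],r.state()['tool_pos'])
E
```

```text
wrist (array([ 0.46708384,  0.02443796, -0.07869434]), np.float64(0.0587785276996734))
wrist reader (array([ 0.45888117, -0.24016258,  1.58281136]), np.float64(0.043870686401078385))
scene (array([ 0.46581524,  0.01997023, -0.12661881]), np.float64(0.3101685779603367))
scene reader (array([ 0.45891143, -0.24108125,  1.63821409]), np.float64(0.11559082370852303))
side (array([ 0.46736999,  0.01655283, -0.07445068]), np.float64(0.2251904441104835))
side reader (array([ 0.4580893 , -0.24604287,  1.58943827]), np.float64(0.10692508848688986))
34.725 [ 0.45750414 -0.08363355  0.1960668 ]
```

The pen is back in its rest within about 2 mm of where it started. The reader is within 10 mm of the mat's centre.

```bash
python3 -c "
from h import *
print(r.hand_in())"
```

```text
the job is handed in; nothing more can be done
None
```

The reader lies on its feet on the mat, contact face up; the probe tip pressed the round contact and then the square, and the pen is back in its rest. I handed the job in at about 35 s, but the hand-in returned no verdict.

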